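# Sort locking forceps by ratchet state for the steriliser

### The arm

A 6-joint arm with a two-finger parallel gripper is mounted at the origin on the work surface. World frame = base frame: x ahead of the robot, y to its left, z up, the work surface at z = 0. Lengths are in m, angles in rad, forces in N, time in s.
With the tool pointing down it reaches from about 0.275 to 0.725 m from the base axis. Payload 5.6 kg.
Tool frame: the origin (TCP) lies midway between the tips of the shut fingers; the grasp point (between the pads) lies 19 mm behind it; z points along the fingers, y is the direction in which the jaws open and shut (so a half turn about z gives the same grasp; the last joint's range is limited). The gripper opens to 85 mm and grips with 20 to 120 N. Pads are 22 mm wide; open, the fingers measure 114 mm over their backs; the gripper's body (76 mm by 85 mm) begins 54 mm behind the grasp point. The pads swing forward as they close: fully open they stand 13 mm farther back than shut.
Start: joints at [1.497, 0.255, 0.108, 0, -1.424, -0.285], TCP at [0.193, 0.515, 0.231] pointing down, gripper open.
Joint ranges: [-2.95, 2.95], [-1.21, 1.97], [-1.09, 1.5], [-2.87, 1.71], [-2.94, -0.07], [-3.05, 3.05]. Speed limits (rad/s): [2.57, 2.57, 3.14, 3.14, 3.14, 3.14].

### API

Orientations are given as [roll, pitch, yaw] about the fixed x, y, z axes, in that order (R = Rz(yaw) Ry(pitch) Rx(roll)).
In Python, from plant import env gives the robot as it stands.
- The arm moves only by the shell command python3 -m handwheel 'ROWS' [OPENING] [FORCE]. ROWS is text: rows parted by semicolons, each of 4 numbers parted by spaces: the shift along the world's x, y, z in m, then the turn about the world's z in degrees. A call has 1 to 12 rows; each row shifts and turns the commanded pose from where the row before left it; what a row does not reach is not made up. A row lasts 1/8 s, in which the tool goes at most 62.5 mm and 10.7 degrees, less where a joint would pass 70% of its speed; a pose out of reach is approached as far as the arm can. A call is refused whole if a number of a shift passes 0.0625 or a number of a turn 10.7, either way. A call with a gripper value outside its range is refused whole. OPENING is the gripper command: -1 is fully open, 1 is shut, values between are in proportion, set as the call begins (- or left out, the last holds). The fingers move at their own pace and stop on an object; FORCE is the grip in N (left out, the last holds). Time passes only in rows, so rows that do not move let the fingers close. It gives the time, the measured TCP pose, the force and the opening at its end, in the units of the state.
- env.sense(): the state, without advancing time (a new reading comes with each control period).
- env.camera(name): name is "side" or "top" or "wrist"; returns a dict with "pixels" (480x640x3 uint8, red, green, blue), "intrinsics" (3x3 intrinsics, pixels), "rvec" (rotation vector, rad) and "tvec" (3), from world to camera coordinates, as OpenCV has them. Camera axes: x right, y down, z forward; pixel columns grow to the right and rows downward; lengths in m; the calibration is good to about 2 mm. The wrist camera is an equidistant fisheye: a pixel r from the principal point sees the ray r / f radians off the axis. A picture is of the moment at which its call begins. There is no depth.
- env.close_job(): hands the job in, once; it reports no verdict.
Trained networks look in a picture, given as the dict that the camera call returned (one of the last four; its "shot" number tells which), for a name from the list of things; names that differ only in an ending like _2 or _b are one class to them, and where a whole thing is asked for, a point or a joint stands for the part that bears it (a point fixed in the world has none). Each returns a list of dicts, best first, with "confidence" (0 to 1); they miss things now and then, are a little off and sometimes report something else, mostly with a low value. They report only what shows in the picture. A call takes as long as a camera call. They do not tell look-alikes from the thing itself.
- env.spot_in(picture, label): "xyz" ([x, y, z] in m, in world coordinates, good to about 4 mm: the middle of the surface that is visible of it).
- env.outline_of(picture, label): "mask" (480x640 bool, what is visible of it).
- env.pinpoint(picture, label): "xyz" ([x, y, z] in m, in world coordinates, good to about 4 mm: a listed point, or the origin of a listed thing).
The state is a dict: "clock": time; "joint_positions": joint angles; "dq": joint speeds; "joint_efforts": joint torques, N m; "tool_pos": TCP position; "tool_rot": TCP orientation; "wrist_force": force on the tool from outside, world axes, zero at the start; "torque": the same for the moment, N m; "gripper_width": finger opening in m.
Only numpy, scipy, OpenCV 4.12 (cv2) and the standard library are available. Lean on these libraries where they do the work, as an engineer would, in place of code of your own. Each camera call takes 0.05 s, during which the arm holds its last target.

### The job

Get the three ring-handled locking forceps ready for sterilising: lay every one whose jaws stand open in the slotted metal basket, and every one that is ratcheted shut in the plain white tray. Set each down gently, lying flat on the floor and wholly inside, not on top of another, and do not squeeze an open one shut or pull a shut one open. Leave everything else on the bench where it is.

Things in the scene. Friction and masses are not known exactly. Their poses are not given: they have to be found in the camera images.
- forceps_1: Ring-handled steel locking forceps, lying flat, 124 mm long, 50 g, either shut or open. Origin: underside of its box joint, a raised block 24 (x) x 22 (y) x 11 mm high, part of the first half; +z up, +x along the first half's jaw. Grasp across the 22 mm, along y, centred: pads up to 24 mm wide then touch no shank. Second half: turns about z at the origin; shut, it mirrors the first in y.
- forceps_1_arm (a joint): Opening of that forceps, rad: 0 = jaws together, ratchet engaged (shut); 0.42 to 0.48 = open. Opening swings the second half clockwise seen from above: its ring towards the body's +y, its jaw towards -y. It stays where left, but squeezing or pushing shanks or rings (0.7 N at a ring) turns it.
- forceps_1_tip (a point): Jaw tip of the first half of that forceps, at x = +40 mm; top of the jaws 5 mm high.
- forceps_1_ring (a point): Centre of the first half's finger ring, 24 mm across, at x = -72, y = -13 mm; shank and ring reach 6 mm high.
- forceps_1_armring (a point): Centre of the second half's finger ring, 24 mm across; in the body's frame at x = -72, y = +13 mm when shut, about x = -59, y = +43 mm when open.
- forceps_2: Ring-handled steel locking forceps, lying flat, 124 mm long, 50 g, either shut or open. Origin: underside of its box joint, a raised block 24 (x) x 22 (y) x 11 mm high, part of the first half; +z up, +x along the first half's jaw. Grasp across the 22 mm, along y, centred: pads up to 24 mm wide then touch no shank. Second half: turns about z at the origin; shut, it mirrors the first in y.
- forceps_2_arm (a joint): Opening of that forceps, rad: 0 = jaws together, ratchet engaged (shut); 0.42 to 0.48 = open. Opening swings the second half clockwise seen from above: its ring towards the body's +y, its jaw towards -y. It stays where left, but squeezing or pushing shanks or rings (0.7 N at a ring) turns it.
- forceps_2_tip (a point): Jaw tip of the first half of that forceps, at x = +40 mm; top of the jaws 5 mm high.
- forceps_2_ring (a point): Centre of the first half's finger ring, 24 mm across, at x = -72, y = -13 mm; shank and ring reach 6 mm high.
- forceps_2_armring (a point): Centre of the second half's finger ring, 24 mm across; in the body's frame at x = -72, y = +13 mm when shut, about x = -59, y = +43 mm when open.
- forceps_3: Ring-handled steel locking forceps, lying flat, 124 mm long, 50 g, either shut or open. Origin: underside of its box joint, a raised block 24 (x) x 22 (y) x 11 mm high, part of the first half; +z up, +x along the first half's jaw. Grasp across the 22 mm, along y, centred: pads up to 24 mm wide then touch no shank. Second half: turns about z at the origin; shut, it mirrors the first in y.
- forceps_3_arm (a joint): Opening of that forceps, rad: 0 = jaws together, ratchet engaged (shut); 0.42 to 0.48 = open. Opening swings the second half clockwise seen from above: its ring towards the body's +y, its jaw towards -y. It stays where left, but squeezing or pushing shanks or rings (0.7 N at a ring) turns it.
- forceps_3_tip (a point): Jaw tip of the first half of that forceps, at x = +40 mm; top of the jaws 5 mm high.
- forceps_3_ring (a point): Centre of the first half's finger ring, 24 mm across, at x = -72, y = -13 mm; shank and ring reach 6 mm high.
- forceps_3_armring (a point): Centre of the second half's finger ring, 24 mm across; in the body's frame at x = -72, y = +13 mm when shut, about x = -59, y = +43 mm when open.
- basket: Sterilising basket: bare metal open box with rows of slots in floor and walls and a low wire loop handle (under 32 mm high, 15 mm out) at each x end. Inside 200 mm along its x, 160 mm along its y; floor 3 mm thick, walls 3 mm thick and 28 mm high measured from the bench. Origin: centre of the underside, +z up. Fixed to the bench. It may stand left or right.
- tray: Plain tray: smooth white open box without slots or handles, with a flat rim 10 mm wide around its top. Inside 200 mm along its x, 160 mm along its y; floor 3 mm thick, walls 3 mm thick and 28 mm high measured from the bench. Origin: centre of the underside, +z up. Fixed to the bench. It may stand left or right.
- dropper: Bystander, leave alone: upright dropper bottle, 22 mm across, 55 mm tall, origin at the centre of its underside.
- vial: Bystander, leave alone: upright amber vial, 20 mm across, 45 mm tall, origin at the centre of its underside.
- slide_box: Bystander, leave alone: cardboard box 55 x 85 x 30 mm, origin at the centre of its underside.
- petri: Bystander, leave alone: closed glass dish 90 mm across, 15 mm high, origin at the centre of its underside.
- beaker: Bystander, leave alone: glass beaker 56 mm across, 70 mm tall, origin at the centre of its underside.
- tweezers: Bystander, leave alone: plain tweezers without rings, 115 mm long, 6 mm high, origin at the centre of its underside.
Not all that is in view belongs to the job. Leave any turquoise or yellow look-alike of the forceps_3 alone.

How it is judged:
By the outcome, as a careful person would: the job done as asked, in the order asked, and still so for the second after the job is handed in, with the robot touching nothing.
It also fails if it takes over 61 s, if anything falls off the work surface, if the arm or the gripper's body presses on something with over 40 N, if the wrist force passes 120 N, or if a joint passes its speed limit or range.

## Working session

There is one attempt and no reset: what is moved stays moved. The work goes in short steps, Python scripts to look and compute and a shell command to move; the robot and the scene stay as the last step left them, time stands still between calls to the robot, and variables do not carry over. Pictures are saved under pics/ and viewed, and the job is handed in when it is done.

```bash
ls; mkdir -p pics; python3 - <<'E'
from plant import env
import cv2
s=env.sense(); print({k:s[k] for k in ('clock','tool_pos','tool_rot','gripper_width','wrist_force')})
for n in ('top','side'):
    p=env.camera(n); cv2.imwrite(f'pics/{n}0.png',p['pixels'][:,:,::-1]); print(n,p['shot'],p['tvec'])
    if n=='top':
        for l in ('forceps_1','forceps_1_tip','forceps_1_ring','forceps_1_armring','basket','tray','tweezers'):
            for d in env.pinpoint(p,l): print(l,[round(float(v),3) for v in d['xyz']],round(d['confidence'],2))
E
```

```text
pics
{'clock': 0.0, 'tool_pos': array([0.1929015 , 0.51452354, 0.230386  ]), 'tool_rot': array([ 3.13969083e+00, -6.11062460e-05, -3.58846137e-01]), 'gripper_width': 0.08565687914421119, 'wrist_force': array([ 0.4924998 ,  0.62012077, -0.55958738])}
top 1 [0.02348182 0.49664085 1.02271295]
forceps_1 [0.226, 0.3, -0.002] 0.84
forceps_1 [0.551, -0.022, 0.004] 0.71
forceps_1 [0.428, 0.016, 0.002] 0.68
forceps_1 [0.679, 0.035, -0.0] 0.6
forceps_1_tip [0.431, 0.056, 0.0] 0.94
forceps_1_ring [0.443, -0.051, 0.001] 0.71
forceps_1_ring [0.631, -0.02, -0.002] 0.69
forceps_1_ring [0.577, -0.091, 0.001] 0.23
forceps_1_armring [0.422, -0.055, 0.0] 0.67
basket [0.488, -0.307, -0.003] 0.85
tray [0.524, 0.281, 0.004] 0.91
tweezers [0.763, 0.217, 0.004] 0.68
tweezers [0.517, 0.281, 0.003] 0.17
side 2 [-0.51781718  0.05462641  0.93385676]
```

View pics/top0.png

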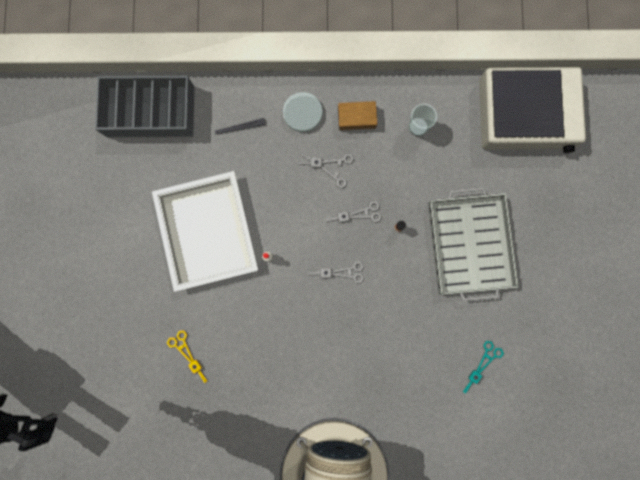

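View pics/side0.png

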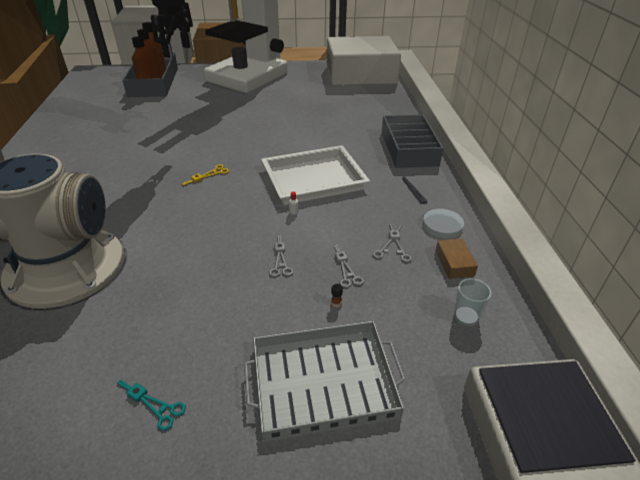

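Top view: three steel forceps have their box joints at about (317,162), (344,216) and (326,272). The yellow one (195,366) and turquoise one (476,377) are look-alikes, so I'll leave them. The basket is at right (474,245) and the tray at left (205,232). Next I'll enlarge the steel ones.

```bash
python3 - <<'E'
import cv2
im=cv2.imread('pics/top0.png')
c=im[140:295,290:400]; cv2.imwrite('pics/crop0.png',cv2.resize(c,None,fx=3.8,fy=3.8,interpolation=cv2.INTER_CUBIC))
c=im[160:305,140:270]; d=im[180:310,420:530]
E
```

```text
(no output)
```

View pics/crop0.png

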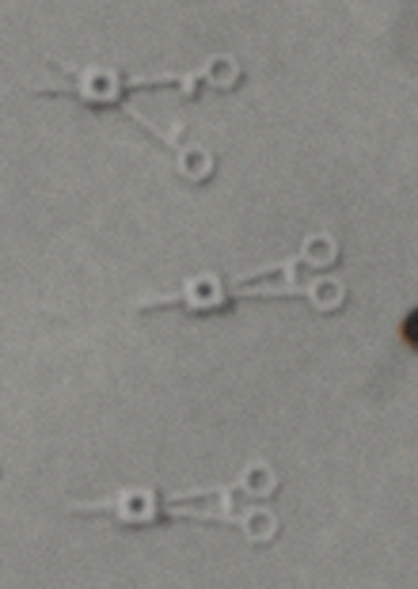

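Enlarged crop: the far one (crop 100,85) stands open. The middle (205,290) and near (137,505) ones are shut, with rings close together and jaws closed. All three are bare steel, so they are the ones meant. Next I'll get poses from the top picture.

```bash
cat > h.py <<'E'
import numpy as np, cv2
from scipy.optimize import least_squares
def back(p,uv,z):
    uv=np.asarray(uv,float).reshape(-1,1,2); K=p['intrinsics']; 
    if p.get('fish'): n=cv2.fisheye.undistortPoints(uv,K,np.zeros(4))
    else: n=cv2.undistortPoints(uv,K,None)
    R,_=cv2.Rodrigues(np.asarray(p['rvec'],float)); t=np.asarray(p['tvec'],float).reshape(3)
    c=-R.T@t; d=np.c_[n[:,0],np.ones(len(n))]@R
    return c+d*((np.broadcast_to(z,len(n))-c[2])/d[:,2])[:,None]
def proj(p,X):
    X=np.asarray(X,float).reshape(-1,1,3)
    if p.get('fish'): return cv2.fisheye.projectPoints(X,np.asarray(p['rvec'],float).reshape(3,1),np.asarray(p['tvec'],float).reshape(3,1),p['intrinsics'],np.zeros(4))[0][:,0]
    return cv2.projectPoints(X,np.asarray(p['rvec'],float),np.asarray(p['tvec'],float),p['intrinsics'],None)[0][:,0]
def model(a=0.):
    r=np.array([[0,0,.011],[.04,0,.005],[-.072,-.013,.006]]); c,s=np.cos(a),np.sin(a)
    q=np.array([-.072,.013]); arm=[c*q[0]+s*q[1],-s*q[0]+c*q[1],.006]
    return np.vstack([r,arm])
def place(P,pose):
    x,y,th=pose; c,s=np.cos(th),np.sin(th)
    return np.c_[x+c*P[:,0]-s*P[:,1],y+s*P[:,0]+c*P[:,1],P[:,2]]
def fit(p,uv,a0=0.,free=False,th0=np.pi/2,z0=0.,idx=None):
    """uv order: box top, tip, ring1, ring2"""
    uv=np.asarray(uv,float); idx=list(range(4)) if idx is None else idx
    B=back(p,uv[:1],.011+z0)[0]
    def f(v):
        M=model(v[3] if free else a0)[idx]; M[:,2]+=z0
        return (proj(p,place(M,v[:3]))-uv).ravel()
    r=least_squares(f,[B[0],B[1],th0,a0] if free else [B[0],B[1],th0])
    return r.x, np.abs(r.fun).max()
E
python3 - <<'E'
from plant import env; from h import *
p=env.camera('top'); print(p['intrinsics'].round(1).tolist(), p['rvec'])
import pickle; pickle.dump(p,open('top.pkl','wb'))
o=np.array([290,140.]); S=lambda l:(np.array(l)+.5)/3.8-.5+o
L={'far':[(101,85),(35,93),(223,71),(195,161)],'mid':[(205,291),(138,306),(319,249),(326,292)],'near':[(137,505),(70,508),(259,479),(260,525)]}
# ring1 at body y=-13: upper (far x) ring
for k,l in L.items():
    r,e=fit(p,S(l),.45 if k=='far' else 0.,k=='far'); print(k,r.round(4),np.degrees(r[2]).round(1),'err px',e.round(2))
for n in ('tray','basket'):
    m=env.outline_of(p,n)[0]['mask'].astype(np.uint8); c,_=cv2.findContours(m,0,1); c=max(c,key=cv2.contourArea)
    rect=cv2.minAreaRect(back(p,c[:,0].astype(float),.028)[:,:2].astype(np.float32)); print(n,rect)
E
```

```text
[[480.0, 0.0, 322.7], [0.0, 480.0, 240.1], [0.0, 0.0, 1.0]] [ 2.16398429 -2.16923169  0.10185473]
far [0.6732 0.0369 1.5584 0.4694] 89.3 err px 0.9
mid [ 0.551  -0.0235  1.7559] 100.6 err px 0.55
near [0.4263 0.0161 1.5985] 91.6 err px 0.53
tray ((0.5182732343673706, 0.28201383352279663), (0.2264092117547989, 0.1876935213804245), 14.142206192016602)
basket ((0.48800283670425415, -0.3018803894519806), (0.24042589962482452, 0.17273931205272675), 5.581822872161865)
```

```bash
python3 -m handwheel '0.026 -0.0555 -0.009 -7.5;0.026 -0.0555 -0.009 -7.5;0.026 -0.0555 -0.009 -7.5;0.026 -0.0555 -0.009 -7.5;0.026 -0.0555 -0.009 -7.5;0.026 -0.0555 -0.009 -7.5;0.026 -0.0555 -0.009 -7.5;0.026 -0.0555 -0.009 -7.5;0.026 -0.055 -0.009 -7.5;0 0 0 0;0 0 0 0' -0.2 25; python3 - <<'E'
from plant import env; from h import *
import pickle
p=env.camera('wrist'); p['fish']=True; pickle.dump({k:p[k] for k in p},open('w1.pkl','wb'))
cv2.imwrite('pics/w1.png',p['pixels'][:,:,::-1]); print(p['intrinsics'].tolist())
for l in ('forceps_1','forceps_1_tip','forceps_1_ring','forceps_1_armring'):
    for d in env.pinpoint(p,l): print(l,np.round(d['xyz'],4),round(d['confidence'],2))
print(proj(p,place(model(),(0.4263,.0161,1.5985))).round(1).tolist())
s=env.sense(); print(s['tool_pos'],np.degrees(s['tool_rot']),s['gripper_width'],s['wrist_force'])
E
```

```text
clock: 1.98
tool_pos: [0.4271, 0.0158, 0.1503]
tool_rot: [-3.142, 0.0, -1.537]
wrist_force: [0.2, -0.1, 0.3]
gripper_width: 0.0513
[[371.64829954431775, 0.0, 325.2496249444845], [0.0, 371.64829954431775, 237.04166115887688], [0.0, 0.0, 1.0]]
forceps_1 [ 0.6738  0.0361 -0.0012] 0.98
forceps_1 [0.4264 0.0125 0.0028] 0.67
forceps_1 [ 0.5524 -0.0238 -0.0006] 0.66
forceps_1 [ 0.2252  0.304  -0.    ] 0.6
forceps_1_tip [4.292e-01 5.520e-02 2.000e-04] 0.76
forceps_1_ring [ 0.4415 -0.0574  0.0088] 0.73
forceps_1_ring [0.7959 0.0675 0.0014] 0.72
forceps_1_armring [ 0.4187 -0.0566  0.0021] 0.75
forceps_1_armring [ 0.5501 -0.0954 -0.0022] 0.41Traceback (most recent call last):
  File "<stdin>", line 7, in <module>
  File "h.py", line 12, in proj
    if p.get('fish'): return cv2.fisheye.projectPoints(X,np.asarray(p['rvec'],float).reshape(3,1),np.asarray(p['tvec'],float).reshape(3,1),p['intrinsics'],np.zeros(4))[0][:,0]
                             ~~~~~~~~~~~~~~~~~~~~~~~~~^^^^^^^^^^^^^^^^^^^^^^^^^^^^^^^^^^^^^^^^^^^^^^^^^^^^^^^^^^^^^^^^^^^^^^^^^^^^^^^^^^^^^^^^^^^^^^^^^^^^^^^^^^^^^^^^^
cv2.error: OpenCV(4.12.0) /io/opencv/modules/calib3d/src/fisheye.cpp:83: error: (-215:Assertion failed) _tvec.getMat().isContinuous() && _rvec.getMat().isContinuous() in function 'projectPoints'
```

View pics/w1.png

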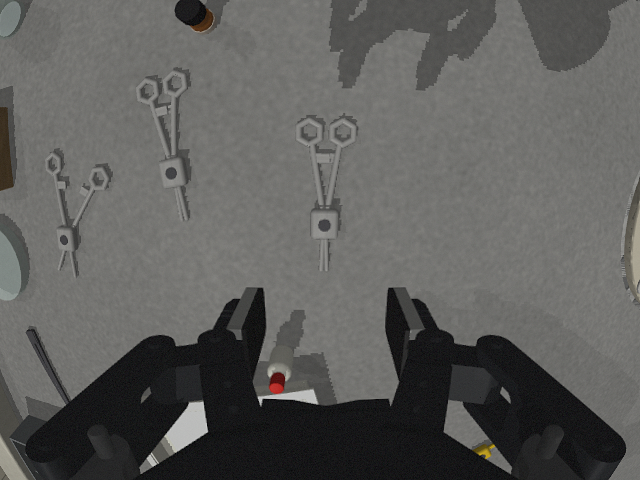

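The wrist picture shows the near forceps with its box at (325,224) and shut, the middle one at (173,173) and shut, and the far one at (66,239) and open. Now to fit the poses.

```bash
sed -i "s/np.asarray(p\['rvec'\],float).reshape(3,1),np.asarray(p\['tvec'\],float).reshape(3,1)/np.array(p['rvec'],float).ravel().copy().reshape(3,1),np.array(p['tvec'],float).ravel().copy().reshape(3,1)/; s/X=np.asarray(X,float).reshape(-1,1,3)/X=np.ascontiguousarray(X,float).reshape(-1,1,3)/" h.py
python3 - <<'E'
from h import *
import pickle
p=pickle.load(open('w1.pkl','rb'))
L={'near':[(325,224),(324,270),(309,131),(343,131)],'mid':[(173,173),(184,220),(148,91),(176,82)],'far':[(66,239),(76,275),(54,162),(99,180)]}
for k,l in L.items():
    r,e=fit(p,l,.45 if k=='far' else 0.,k=='far'); print(k,r.round(4),np.degrees(r[2]).round(1),'err px',e.round(2))
E
```

```text
near [0.4285 0.0159 1.5902] 91.1 err px 1.17
mid [ 0.5526 -0.0232  1.7287] 99.0 err px 1.23
far [0.6751 0.0366 1.5252 0.4738] 87.4 err px 1.5
```

```bash
python3 -m handwheel '0 0 -0.05 -0.8;0 0 -0.05 0;0 0 -0.03 0;0 0 -0.012 0;0 0 -0.006 0;0 0 0 0;0 0 0 0' ; python3 -m handwheel '0 0 0 0;0 0 0 0;0 0 0 0;0 0 0 0' 1 25
```

```text
clock: 3.1
tool_pos: [0.428, 0.0163, 0.0032]
tool_rot: [-3.14, 0.001, -1.551]
wrist_force: [0.5, 0.1, -0.4]
gripper_width: 0.0512
clock: 3.6
tool_pos: [0.4275, 0.0161, 0.0029]
tool_rot: [-3.141, 0.0, -1.551]
wrist_force: [-1.2, 0.7, 5.3]
gripper_width: 0.0208
```

```bash
python3 -m handwheel '0 0 0.01 0;0 0 0.03 0;0 0 0.05 0;0 0 0.04 0;0 0 0 0'; python3 - <<'E'
from plant import env; from h import *
p=env.camera('wrist'); cv2.imwrite('pics/w2.png',p['pixels'][:,:,::-1])
p=env.camera('side'); cv2.imwrite('pics/s2.png',cv2.resize(p['pixels'][150:350,180:450,::-1],None,fx=2.5,fy=2.5))
E
```

```text
clock: 4.22
tool_pos: [0.4292, 0.0166, 0.1358]
tool_rot: [-3.134, 0.002, -1.551]
wrist_force: [-0.6, -0.1, -1.7]
gripper_width: 0.0209
```

View pics/w2.png

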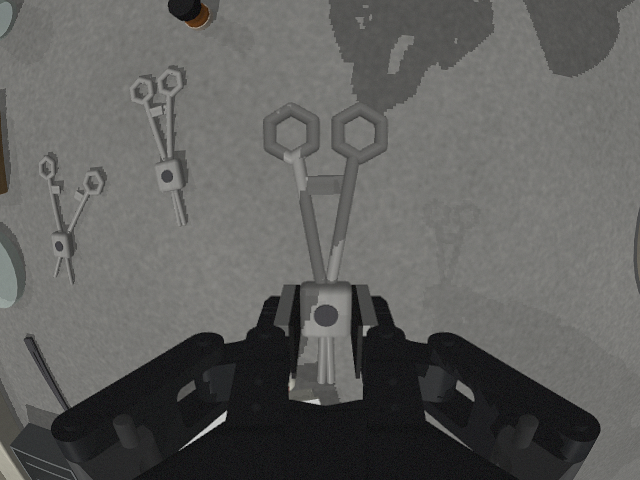

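View pics/s2.png

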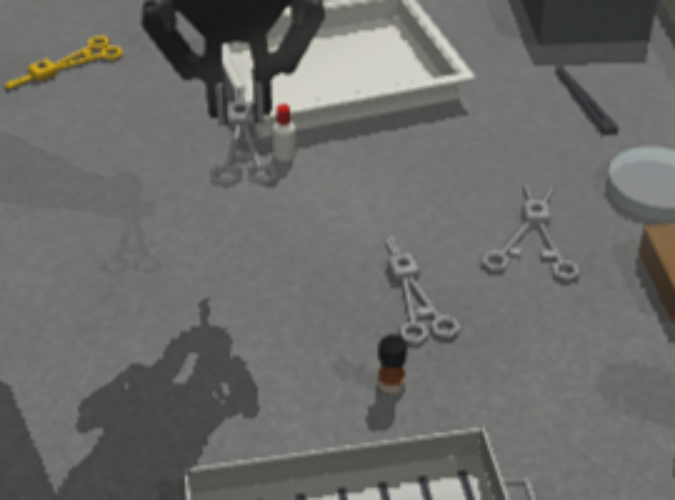

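The near forceps is held shut and level: in the wrist view the box sits between the pads at (326,315) and the rings at (290,132) and (359,132) are still close together. Next I carry it to the far-left half of the tray.

```bash
python3 -m handwheel '0.0126 0.0384 0 -9.6;0.0126 0.0384 0 -9.6;0.0126 0.0384 0 -9.6;0.0126 0.0384 0 -9.6;0.0126 0.0384 0 -9.6;0.0126 0.0384 0 -9.6;0.0126 0.0384 0 -9.6;0.0126 0.0386 0 -9.6;0 0 0 0;0 0 0 0'; python3 - <<'E'
from plant import env; from h import *
p=env.camera('wrist'); p['fish']=True; cv2.imwrite('pics/w3.png',p['pixels'][:,:,::-1])
s=env.sense(); print(s['tool_pos'],np.degrees(s['tool_rot']),s['wrist_force'])
C=np.array([.518,.282]); a=np.radians(14.1); u=np.array([np.cos(a),np.sin(a)]); v=np.array([-u[1],u[0]])
for z in (.003,.028):
  print(z,proj(p,[list(C+i*.1*u+j*.08*v)+[z] for i,j in ((1,1),(1,-1),(-1,-1),(-1,1))]).round().tolist())
t=env.camera('top'); cv2.imwrite('pics/t3.png',cv2.resize(t['pixels'][150:310,130:290,::-1],None,fx=3.5,fy=3.5))
E
```

```text
clock: 5.58
tool_pos: [0.5272, 0.3227, 0.1307]
tool_rot: [-3.14, -0.003, -2.89]
wrist_force: [-0.3, 0.3, -0.1]
gripper_width: 0.0208
[0.52733393 0.32243636 0.13127431] [-1.79937972e+02 -1.16632539e-01 -1.65627585e+02] [-0.81933462 -0.50045793 -0.16980773]
0.003 [[377.0, 321.0], [191.0, 317.0], [173.0, 75.0], [387.0, 68.0]]
0.028 [[381.0, 337.0], [181.0, 331.0], [159.0, 71.0], [393.0, 62.0]]
```

View pics/w3.png

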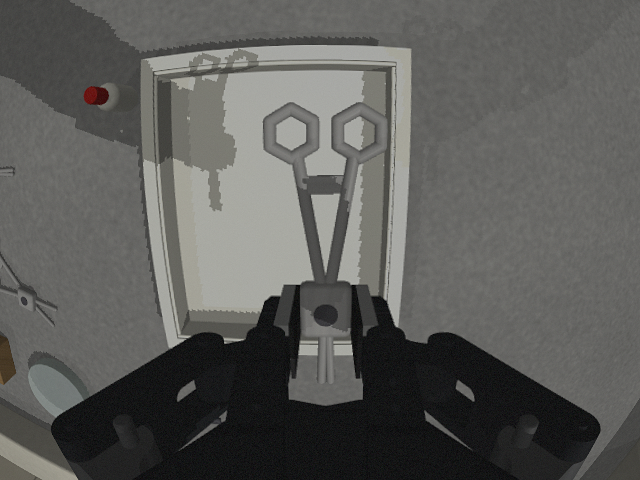

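The tray's projected inner corners match the picture, and the forceps sits over the +y half, well inside. I'll lower it.

```bash
python3 -m handwheel '0 0 -0.05 0;0 0 -0.045 0;0 0 -0.02 0;0 0 -0.005 0;0 0 -0.002 0;0 0 0 0'; python3 -m handwheel '0 0 -0.001 0;0 0 -0.001 0;0 0 0 0'
```

```text
clock: 6.42
tool_pos: [0.5285, 0.3237, 0.0116]
tool_rot: [3.141, 0.002, -2.891]
wrist_force: [-0.2, 0.1, 0.2]
gripper_width: 0.0213
clock: 6.8
tool_pos: [0.5279, 0.3234, 0.0083]
tool_rot: [3.142, 0.0, -2.891]
wrist_force: [-1.0, 0.2, -0.3]
gripper_width: 0.021
```

```bash
python3 -m handwheel '0 0 -0.001 0;0 0 -0.0005 0;0 0 0 0;0 0 0 0'; 
```

```text
clock: 7.3
tool_pos: [0.5279, 0.3234, 0.0067]
tool_rot: [-3.142, -0.0, -2.891]
wrist_force: [-0.0, -0.1, -1.0]
gripper_width: 0.0211
```

```bash
python3 -m handwheel '0 0 -0.0007 0;0 0 0 0;0 0 0 0'; 
```

```text
clock: 7.68
tool_pos: [0.5279, 0.3234, 0.0061]
tool_rot: [3.142, 0.0, -2.891]
wrist_force: [0.7, -0.4, 0.1]
gripper_width: 0.0213
```

```bash
python3 -m handwheel '0 0 -0.0006 0;0 0 0 0'; 
```

```text
clock: 7.92
tool_pos: [0.528, 0.3234, 0.0059]
tool_rot: [3.142, 0.0, -2.891]
wrist_force: [-1.6, 0.5, 3.6]
gripper_width: 0.0209
```

```bash
python3 -m handwheel '0 0 0 0;0 0 0 0;0 0 0 0' 0.07 25; python3 -m handwheel '0 0 0.01 0;0 0 0.03 0;0 0 0.05 0;0 0 0.035 0' -0.2; python3 - <<'E'
from plant import env; from h import *
p=env.camera('wrist'); cv2.imwrite('pics/w4.png',p['pixels'][:,:,::-1])
E
```

```text
clock: 8.3
tool_pos: [0.5279, 0.3233, 0.0053]
tool_rot: [-3.141, -0.0, -2.891]
wrist_force: [0.0, 0.4, 0.8]
gripper_width: 0.0398
clock: 8.8
tool_pos: [0.5286, 0.3237, 0.1338]
tool_rot: [3.141, 0.003, -2.891]
wrist_force: [0.6, -0.0, 1.0]
gripper_width: 0.0514
```

View pics/w4.png

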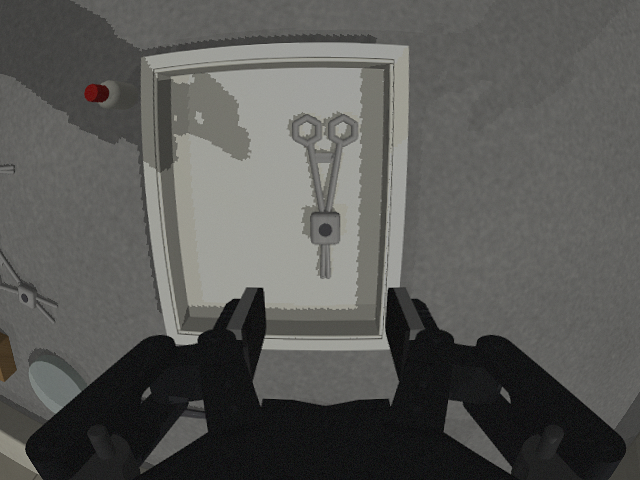

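The first forceps lies flat and shut in the tray, with its box at (325,228) and rings at (307,130) and (342,130), clear of all walls. Next is the middle one.

```bash
python3 -m handwheel '0.0026 -0.0386 0.002 9.5;0.0026 -0.0386 0.002 9.5;0.0026 -0.0386 0.002 9.5;0.0026 -0.0386 0.002 9.5;0.0026 -0.0386 0.002 9.5;0.0026 -0.0386 0.002 9.5;0.0026 -0.0386 0.002 9.5;0.0026 -0.0386 0.002 9.5;0.0026 -0.0384 0 9.5;0 0 0 0;0 0 0 0'; python3 - <<'E'
from plant import env; from h import *
import pickle
p=env.camera('wrist'); p['fish']=True; pickle.dump(dict(p),open('w5.pkl','wb')); cv2.imwrite('pics/w5.png',p['pixels'][:,:,::-1])
s=env.sense(); print(s['tool_pos'],np.degrees(s['tool_rot']))
for pose in ((.5526,-.0232,1.7287),(.551,-.0235,1.7559)): print(proj(p,place(model(),pose)).round(1).tolist())
E
```

```text
clock: 10.22
tool_pos: [0.5514, -0.0237, 0.1468]
tool_rot: [-3.141, 0.0, -1.401]
wrist_force: [0.0, -0.3, -0.9]
gripper_width: 0.051
[ 0.55137813 -0.02328196  0.14674221] [-1.79972935e+02  7.85237321e-03 -8.02023261e+01]
[[324.8, 225.6], [324.3, 270.7], [308.7, 131.7], [343.1, 132.1]]
[[326.9, 225.5], [327.6, 270.7], [308.2, 132.1], [342.7, 131.6]]
```

View pics/w5.png

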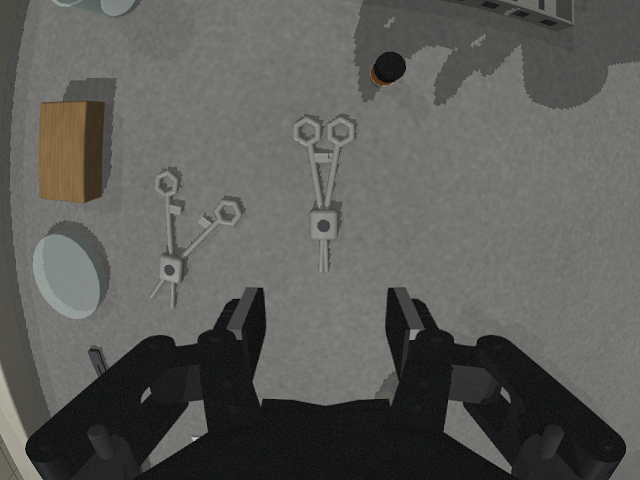

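The middle forceps is straight below: box (324,225), rings (307,131) and (342,131), shut. Descend and grasp.

```bash
python3 -m handwheel '0.001 0 -0.05 0;0 0 -0.05 0;0 0 -0.03 0;0 0 -0.01 0;0 0 -0.0035 0;0 0 0 0;0 0 0 0' ; python3 -m handwheel '0 0 0 0;0 0 0 0;0 0 0 0;0 0 0 0' 1 25;  python3 -m handwheel '0 0 0.01 0;0 0 0.03 0;0 0 0.05 0;0 0 0.04 0;0 0 0 0'; python3 - <<'E'
from plant import env; from h import *
p=env.camera('wrist'); cv2.imwrite('pics/w6.png',p['pixels'][:,:,::-1])
E
```

```text
clock: 11.15
tool_pos: [0.5532, -0.0236, 0.0042]
tool_rot: [-3.139, -0.0, -1.399]
wrist_force: [-0.6, 0.3, 0.8]
gripper_width: 0.0514
clock: 11.65
tool_pos: [0.5527, -0.0238, 0.0036]
tool_rot: [-3.141, -0.0, -1.399]
wrist_force: [-0.8, 0.6, 6.6]
gripper_width: 0.0211
clock: 12.28
tool_pos: [0.5545, -0.0236, 0.137]
tool_rot: [-3.134, -0.0, -1.399]
wrist_force: [0.2, -0.3, -0.3]
gripper_width: 0.0211
```

View pics/w6.png

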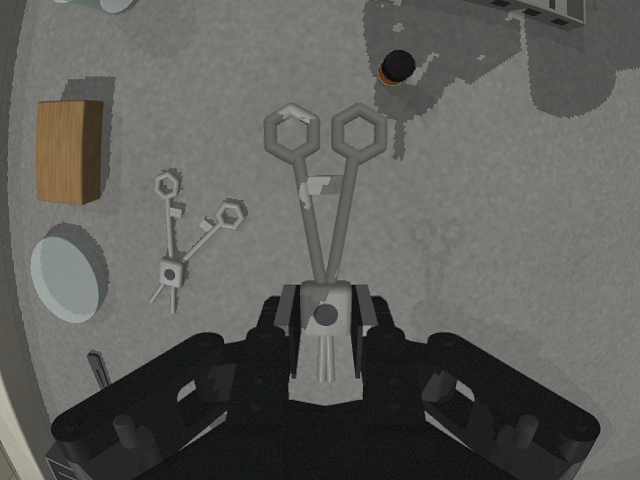

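Held shut and level. I'll carry it to the −y half of the tray.

```bash
python3 -m handwheel '-0.0007 0.0304 0 -9.5;-0.0007 0.0304 0 -9.5;-0.0007 0.0304 0 -9.5;-0.0007 0.0304 0 -9.5;-0.0007 0.0304 0 -9.5;-0.0007 0.0304 0 -9.5;-0.0007 0.0304 0 -9.5;-0.0007 0.0304 0 -9.5;-0.0007 0.0304 0 -9.5;0 0 0 0;0 0 0 0'; python3 - <<'E'
from plant import env; from h import *
p=env.camera('wrist'); p['fish']=True; cv2.imwrite('pics/w7.png',p['pixels'][:,:,::-1])
E
```

```text
clock: 13.7
tool_pos: [0.5454, 0.2492, 0.1318]
tool_rot: [-3.141, -0.002, -2.89]
wrist_force: [0.7, 0.8, 0.8]
gripper_width: 0.0214
```

View pics/w7.png

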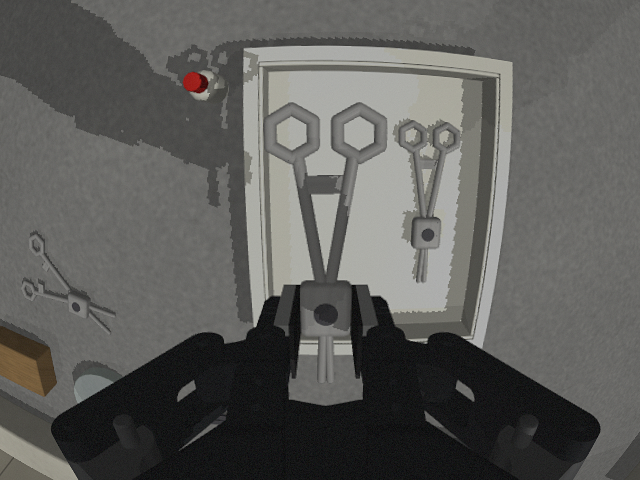

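It hangs beside the first one, clear of it and the walls. I'll lower it, slowly near the floor.

```bash
python3 -m handwheel '0 0 -0.05 0;0 0 -0.045 0;0 0 -0.022 0;0 0 -0.005 0;0 0 -0.001 0;0 0 -0.001 0;0 0 0 0;0 0 0 0'; python3 -m handwheel '0 0 -0.0007 0;0 0 0 0'
```

```text
clock: 14.75
tool_pos: [0.5463, 0.25, 0.0096]
tool_rot: [3.141, 0.001, -2.891]
wrist_force: [0.2, -0.5, -1.2]
gripper_width: 0.0212
clock: 15.0
tool_pos: [0.5459, 0.2498, 0.0083]
tool_rot: [-3.142, -0.0, -2.891]
wrist_force: [0.5, 0.1, 0.3]
gripper_width: 0.0208
```

```bash
python3 -m handwheel '0 0 -0.0006 0;0 0 -0.0006 0;0 0 0 0'; python3 -m handwheel '0 0 -0.0005 0;0 0 0 0'; python3 -m handwheel '0 0 -0.0005 0;0 0 0 0'
```

```text
clock: 15.38
tool_pos: [0.546, 0.2497, 0.007]
tool_rot: [-3.142, -0.0, -2.891]
wrist_force: [0.1, -0.2, -1.0]
gripper_width: 0.0212
clock: 15.62
tool_pos: [0.546, 0.2498, 0.0067]
tool_rot: [3.142, 0.0, -2.891]
wrist_force: [-0.0, -0.8, -0.5]
gripper_width: 0.0213
clock: 15.88
tool_pos: [0.5461, 0.2498, 0.0066]
tool_rot: [3.142, 0.0, -2.891]
wrist_force: [-1.9, -0.1, 4.6]
gripper_width: 0.0212
```

Contact is light (4.6 N), so release and lift.

```bash
python3 -m handwheel '0 0 0 0;0 0 0 0;0 0 0 0' 0.07 25; python3 -m handwheel '0 0 0.01 0;0 0 0.03 0;0 0 0.05 0;0 0 0.035 0' -0.2; python3 - <<'E'
from plant import env; from h import *
p=env.camera('wrist'); cv2.imwrite('pics/w8.png',p['pixels'][:,:,::-1])
E
```

```text
clock: 16.25
tool_pos: [0.546, 0.2497, 0.0058]
tool_rot: [-3.142, -0.0, -2.891]
wrist_force: [0.3, -0.3, -1.3]
gripper_width: 0.0392
clock: 16.75
tool_pos: [0.5467, 0.25, 0.1343]
tool_rot: [3.141, 0.003, -2.891]
wrist_force: [0.2, -0.2, -0.8]
gripper_width: 0.051
```

View pics/w8.png

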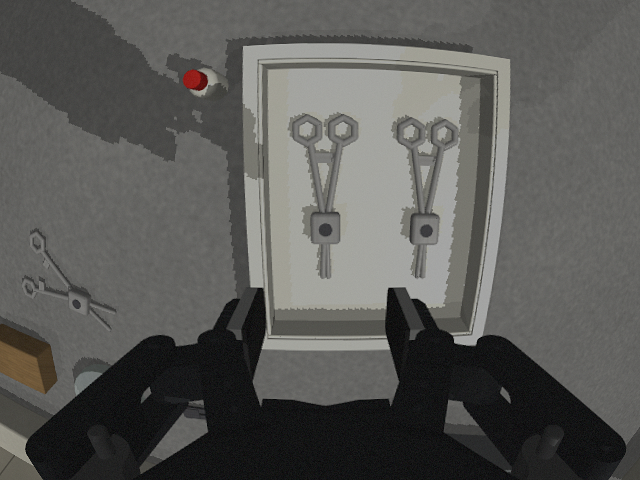

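Both shut forceps lie flat side by side in the tray. Now the open one; I'll refine its pose from w5 and hover over it.

```bash
python3 - <<'E'
from h import *
import pickle
p=pickle.load(open('w5.pkl','rb'))
r,e=fit(p,[(172,268),(174,306),(167,183),(229,212)],.45,True); print(r.round(4),np.degrees(r[2]),e)
E
python3 -m handwheel '0.016 -0.0267 0.002 9.2;0.016 -0.0267 0.002 9.2;0.016 -0.0267 0.002 9.2;0.016 -0.0267 0.002 9.2;0.016 -0.0267 0.002 9.2;0.016 -0.0267 0.002 9.2;0.016 -0.0267 0.002 9.2;0.016 -0.0265 0 9.2;0 0 0 0;0 0 0 0'; python3 - <<'E'
from plant import env; from h import *
import pickle
p=env.camera('wrist'); p['fish']=True; pickle.dump(dict(p),open('w9.pkl','wb')); cv2.imwrite('pics/w9.png',p['pixels'][:,:,::-1])
E
```

```text
[0.6751 0.036  1.5445 0.4719] 88.49075351818202 0.88685228779417
clock: 18.05
tool_pos: [0.6738, 0.0366, 0.1452]
tool_rot: [3.142, 0.0, -1.608]
wrist_force: [-0.1, -0.1, 0.2]
gripper_width: 0.0513
```

View pics/w9.png

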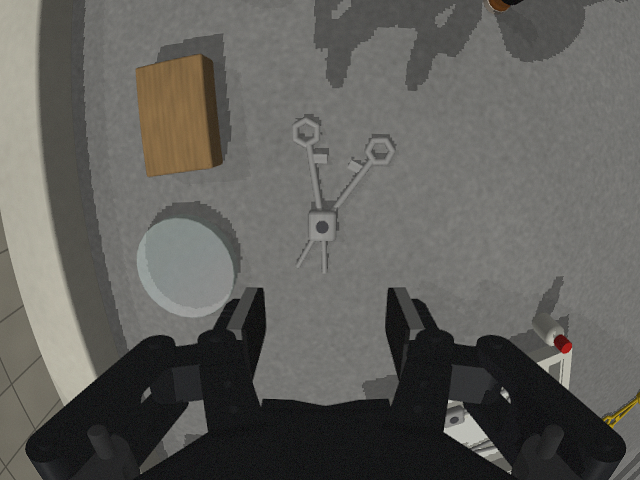

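```bash
python3 - <<'E'
from h import *
import pickle
p=pickle.load(open('w9.pkl','rb'))
r,e=fit(p,[(322,226),(324,271),(306,132),(380,150)],.45,True); print(r.round(4),np.degrees(r[2]),e)
E
```

```text
[0.6767 0.0369 1.533  0.4586] 87.83338666514302 1.0098457326710104
```

Open forceps below: box (322,226), rings (306,132) and (380,150), jaws apart at (298,267) and (324,271). I'll shift +2.5 mm in x, descend and grasp the box.

```bash
python3 -m handwheel '0.0025 0 -0.05 0;0 0 -0.05 0;0 0 -0.029 0;0 0 -0.01 0;0 0 -0.003 0;0 0 0 0;0 0 0 0' ; python3 -m handwheel '0 0 0 0;0 0 0 0;0 0 0 0;0 0 0 0' 1 25;  python3 -m handwheel '0 0 0.01 0;0 0 0.03 0;0 0 0.05 0;0 0 0.04 0;0 0 0 0'; python3 - <<'E'
from plant import env; from h import *
p=env.camera('wrist'); cv2.imwrite('pics/w10.png',p['pixels'][:,:,::-1])
E
```

```text
clock: 18.98
tool_pos: [0.6774, 0.0366, 0.0046]
tool_rot: [-3.139, 0.001, -1.607]
wrist_force: [-0.3, 0.2, 0.0]
gripper_width: 0.0513
clock: 19.48
tool_pos: [0.6769, 0.0364, 0.0037]
tool_rot: [-3.141, 0.0, -1.607]
wrist_force: [-0.6, -0.4, 4.8]
gripper_width: 0.021
clock: 20.1
tool_pos: [0.6787, 0.0365, 0.138]
tool_rot: [-3.134, 0.001, -1.606]
wrist_force: [-0.6, 0.3, -1.4]
gripper_width: 0.021
```

View pics/w10.png

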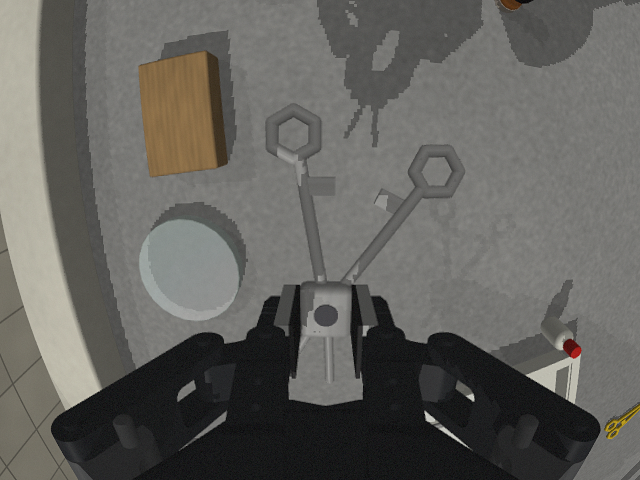

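Held and still open: rings at (294,130) and (437,171). I'll carry it to the basket with its bounding box centred on the floor.

```bash
python3 -m handwheel '-0.0186 -0.039 0 -9.15;-0.0186 -0.039 0 -9.15;-0.0186 -0.039 0 -9.15;-0.0186 -0.039 0 -9.15;-0.0186 -0.039 0 -9.15;-0.0186 -0.039 0 -9.15;-0.0186 -0.039 0 -9.15;-0.0186 -0.039 0 -9.15;-0.0186 -0.039 0 -9.15;0 0 0 0;0 0 0 0'; python3 - <<'E'
from plant import env; from h import *
p=env.camera('wrist'); p['fish']=True; cv2.imwrite('pics/w11.png',p['pixels'][:,:,::-1])
C=np.array([.488,-.302]); a=np.radians(5.6); u=np.array([np.cos(a),np.sin(a)]); v=np.array([-u[1],u[0]])
for z in (.003,.028):
  print(z,proj(p,[list(C+i*.1*u+j*.08*v)+[z] for i,j in ((1,1),(1,-1),(-1,-1),(-1,1))]).round().tolist())
E
```

```text
clock: 21.52
tool_pos: [0.5086, -0.3142, 0.132]
tool_rot: [3.14, -0.002, -3.044]
wrist_force: [0.7, -0.5, -1.1]
gripper_width: 0.021
0.003 [[436.0, 317.0], [248.0, 319.0], [236.0, 69.0], [452.0, 72.0]]
0.028 [[444.0, 332.0], [242.0, 334.0], [228.0, 63.0], [464.0, 67.0]]
```

View pics/w11.png

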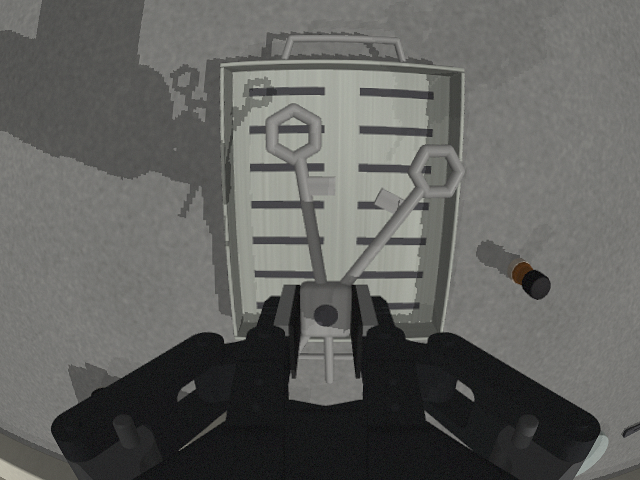

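The basket's projected corners match the picture, and the forceps lies inside once the parallax from its height is allowed for. I'll lower it.

```bash
python3 -m handwheel '0 0 -0.05 0;0 0 -0.045 0;0 0 -0.022 0;0 0 -0.005 0;0 0 -0.001 0;0 0 -0.001 0;0 0 0 0;0 0 0 0'; python3 -m handwheel '0 0 -0.0006 0;0 0 -0.0006 0;0 0 0 0'; python3 -m handwheel '0 0 -0.0005 0;0 0 0 0'
```

```text
clock: 22.58
tool_pos: [0.5094, -0.3147, 0.0097]
tool_rot: [-3.141, 0.001, -3.044]
wrist_force: [-0.5, 0.1, -0.1]
gripper_width: 0.021
clock: 22.95
tool_pos: [0.509, -0.3146, 0.0078]
tool_rot: [3.141, -0.0, -3.044]
wrist_force: [0.2, 0.2, 0.2]
gripper_width: 0.0214
clock: 23.2
tool_pos: [0.5091, -0.3146, 0.0073]
tool_rot: [3.142, -0.0, -3.044]
wrist_force: [-0.7, -1.1, -1.5]
gripper_width: 0.0214
```

```bash
python3 -m handwheel '0 0 -0.0005 0;0 0 0 0';  python3 -m handwheel '0 0 -0.0004 0;0 0 0 0'; python3 -m handwheel '0 0 0 0'
```

```text
clock: 23.45
tool_pos: [0.5091, -0.3146, 0.0068]
tool_rot: [3.142, -0.0, -3.044]
wrist_force: [1.3, 0.7, -0.1]
gripper_width: 0.0209
clock: 23.7
tool_pos: [0.5091, -0.3147, 0.0067]
tool_rot: [-3.141, 0.0, -3.044]
wrist_force: [-0.8, -0.1, 1.7]
gripper_width: 0.0211
clock: 23.82
tool_pos: [0.5091, -0.3146, 0.0067]
tool_rot: [-3.141, 0.0, -3.044]
wrist_force: [-1.3, 1.2, 2.9]
gripper_width: 0.0212
```

Touching; release, lift and look.

```bash
python3 -m handwheel '0 0 0 0;0 0 0 0;0 0 0 0' 0.07 25; python3 -m handwheel '0 0 0.01 0;0 0 0.03 0;0 0 0.05 0;0 0 0.05 0;0 0 0.04 0;0 0 0 0' -0.2; python3 - <<'E'
from plant import env; from h import *
p=env.camera('wrist'); cv2.imwrite('pics/w12.png',p['pixels'][:,:,::-1])
p=env.camera('side'); cv2.imwrite('pics/s12.png',p['pixels'][:,:,::-1])
E
```

```text
clock: 24.2
tool_pos: [0.5091, -0.3146, 0.0063]
tool_rot: [3.142, -0.0, -3.044]
wrist_force: [-0.3, 0.3, -0.3]
gripper_width: 0.0399
clock: 24.95
tool_pos: [0.5109, -0.3157, 0.1916]
tool_rot: [-3.137, 0.008, -3.044]
wrist_force: [-0.5, -0.5, -0.1]
gripper_width: 0.0511
```

View pics/w12.png

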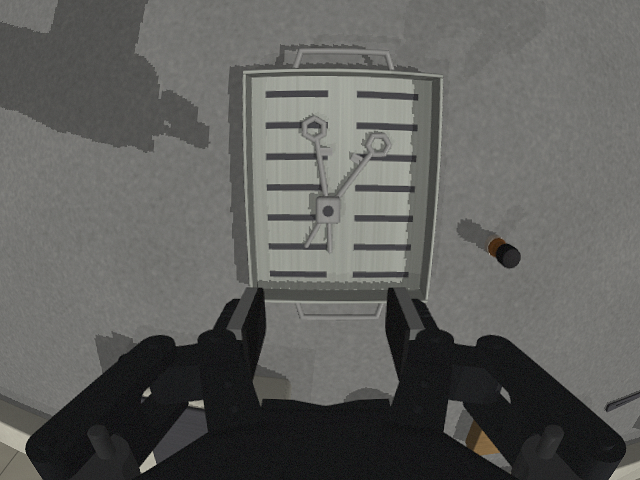

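View pics/s12.png

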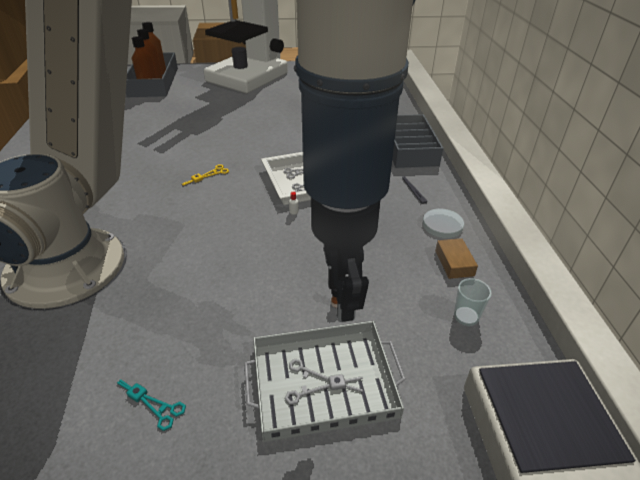

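```bash
python3 - <<'E'
from plant import env; from h import *
p=env.camera('wrist'); p['fish']=True
r,e=fit(p,[(328,210),(330,250),(313,127),(377,145)],.45,True,th0=.1,z0=.003); print('open one',r.round(3),e)
a,b=cv2.imread('pics/top0.png'),env.camera('top')['pixels'][:,:,::-1]; cv2.imwrite('pics/t12.png',b)
s=env.sense(); print(s['clock'],np.abs(s['dq']).max())
env.close_job()
E
```

```text
open one [ 0.507 -0.313  0.106  0.465] 2.1741240930223285
25.15 0.011010048472093241
the job is handed in; nothing more can be done
```

View pics/t12.png

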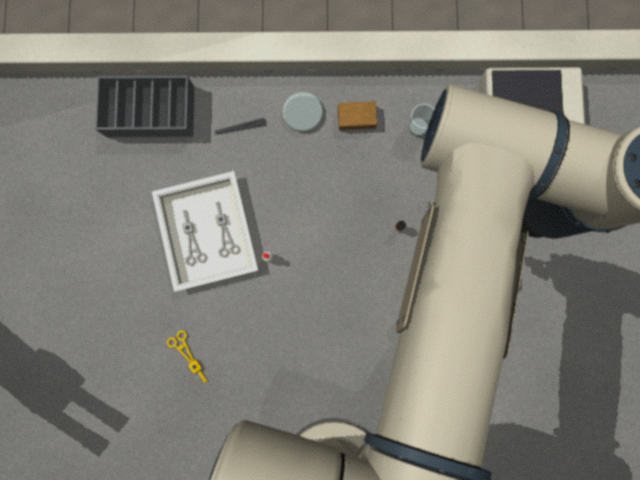

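All three forceps are put away and the job was handed in at 25 s. The two shut ones lie flat, side by side and still shut in the white tray. The open one lies flat in the slotted basket.

- **Opening:** after placing, the open one fits at 0.465 rad, against 0.46–0.47 before the pick. That last fit was a little loose, with a largest error of 2.2 pixels.
- **Handling:** the highest wrist force I read was 6.6 N, when the gripper closed on the middle forceps. The set-downs read 5 N or less. The gripper was clear of everything at the end.
- **Rest of the bench:** the other items and the yellow and turquoise look-alikes look unmoved. In the last top picture the arm hid the basket and the turquoise one, so for those I relied on the wrist and side pictures. No check failed.

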